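Fetch the bike key from the blue-knob cubby

ROBOT

A 6-joint arm with a two-finger parallel gripper is mounted at the origin on the work surface. World frame = base frame: x ahead of the robot, y to its left, z up, the work surface at z = 0. Lengths are in m, angles in rad, forces in N, time in s.
With the tool pointing down it reaches from about 0.3 to 0.825 m from the base axis. Payload 5.4 kg.
Tool frame: the origin (TCP) lies at the very end of the fingers, on their centre line; the grasp point (between the pads) lies 19 mm behind it; z points along the fingers, y is the line along which they close (so a half turn about z gives the same grasp; the last joint's range is limited). The gripper opens to 92 mm and grips with 3 to 60 N. Pads are 20 mm wide; open, the fingers measure 128 mm over their backs; the gripper's body (75 mm by 189 mm) begins 69 mm behind the grasp point.
Start: joints at [-1.354, 0.158, 1.597, -0, 1.386, -0.21], TCP at [0.238, -0.523, 0.215] pointing down, gripper open.
Joint ranges: [-2.91, 2.91], [-0.94, 2.29], [0.18, 2.7], [-1.29, 4.43], [0.17, 2.64], [-3, 3]. Speed limits (rad/s): [2.57, 2.57, 3.14, 3.14, 3.14, 3.14].

INTERFACE

Orientations are given as a rotation vector (axis times angle).
In Python, from workcell import bot gives the robot as it stands. Calls block until the motion is done:
- bot.goto(position, orientation): joint-space move of the TCP to a pose.
- bot.line_to(position, rot=None, max_speed=0.15): straight line of the TCP; rot=None keeps the orientation; max_speed is the mean speed in m/s.
- bot.set_joints(angles): joint-space move.
- bot.set_gripper(opening, newtons=None): opening from 0.0 (shut) to 1.0 (fully open); newtons is the grip in N (None keeps the last); returns when the fingers have stopped.
- bot.hold(seconds).
- bot.inverse_kinematics(position, orientation): joint angles nearest the present ones, or None.
- bot.read_camera(name): name is "scene" or "top" or "wrist"; returns a dict with "pixels" (400x640x3 uint8, blue, green, red), "fx", "fy", "cx", "cy" (pixels), "R" (3x3) and "t" (3): a world point X has camera coordinates R X + t. Camera axes: x right, y down, z forward; pixel columns grow to the right and rows downward; lengths in m; the calibration is good to about 2 mm. A picture is of the moment at which its call begins. There is no depth.
A pose or a line that the arm cannot do raises bot.MotionError and nothing moves.
- bot.job_done(): hands the job in; it is judged then, once.
Readings, each from a call of its own:
- bot.current_clock(): time.
- bot.current_joints(): joint angles.
- bot.current_joint_vel(): joint speeds.
- bot.current_effort(): joint torques, N m.
- bot.current_ee_pos(): TCP position.
- bot.current_tool_rot(): TCP orientation.
- bot.current_contact_force(): force on the tool from outside, world axes, zero at the start.
- bot.current_ft_torque(): the same for the moment, N m.
- bot.current_opening(): opening from 0.0 (shut) to 1.0 (fully open).
- bot.current_grip_force(): force on a finger pad.
Only numpy, scipy, OpenCV 4.12 (cv2) and the standard library are available. Lean on these libraries where they do the work, as an engineer would, in place of code of your own. Each camera call takes 0.05 s, during which the arm holds its last target. There are 200 camera calls.

TASK

The bike key is in the cubby of the smoked glass key shelf whose sliding lid has the blue knob. Slide that lid open all the way, away from you, take out the key with the blue fob and put it in the stainless steel bowl, leaving the bowl upright. Keep the other two cubbies shut.

Things in the scene. Friction and masses are not known exactly. Their poses are not given: they have to be found in the camera images.
- blue_knob (a point): Centre of the blue knob, 20 mm across, 26 mm tall, upright on the dark glass lid (120 x 106 x 5 mm) of the cubby to open, 20 mm to -x of the lid's middle. The lid starts shut and slides level along this point's +x (away from the robot), 112 mm to its stop, drag about 1.5 N, stays where left. With the lid shut, the cubby's inner floor (110 mm x, 104 mm y) lies 56 mm below this point, its rim 18 mm below.
- red_knob (a point): Leave shut. Centre of the red knob, same size and same kind of sliding lid as the blue one, on its own cubby. The three cubbies stand side by side, 118 mm apart along this point's y axis, in any order.
- yellow_knob (a point): Leave shut. Centre of the yellow knob, same size and same kind of sliding lid as the blue one, on its own cubby. The three cubbies stand side by side, 118 mm apart along this point's y axis, in any order.
- key_blue_mid (a point): centre of the blue plastic fob of the bike key, a block 44 mm (x) by 22 mm (y) by 22 mm tall (z) lying on the floor of the blue-knob cubby; a flat brass key sticks out of its +x end to 56 mm from this point. Mass 25 to 50 g. Hidden until the lid is open. The fob is gripped across y.
- bowl: round stainless steel bowl, loose, about 0.35 kg, on the table beside the shelf, left or right; rim 160 mm across and 50 mm above the table, wall 3 mm, narrowing towards the bottom. Origin at the centre of its underside, z up.

How it is judged:
By the outcome, as a careful person would: the job done as asked, in the order asked, and still so for the second after the job is handed in, with the robot touching nothing.
It also fails if it takes over 51 s, if anything falls off the work surface, if the arm or the gripper's body presses on something with over 40 N, if the wrist force passes 120 N, or if a joint passes its speed limit or range.

## Working session

There is one attempt and no reset: what is moved stays moved. The work goes in short steps, each a Python script; the robot and the scene stay as the last script left them, time stands still between calls to the robot, and variables do not carry over. Pictures are saved under pics/ and viewed, at most 10 in all, crops included, and the job is handed in when it is done.

```bash
mkdir -p pics; python3 - <<'E'
from workcell import bot
import cv2,numpy as np,pickle
d={}
for n in("scene","top"):
    c=bot.read_camera(n);d[n]=c;cv2.imwrite(f"pics/{n}0.png",c["pixels"])
    print(n,c["fx"],c["cx"],c["cy"],np.round(c["R"],3).tolist(),np.round(c["t"],3), -c["R"].T@c["t"])
pickle.dump(d,open("d0.pkl","wb"))
print(bot.current_clock(),bot.current_tool_rot())
E
```

```text
scene 444.8855678317184 316.8838177807091 194.6628828234853 [[0.663, 0.748, 0.007], [0.608, -0.533, -0.589], [-0.437, 0.395, -0.808]] [-0.313 -0.27   1.428] [ 0.99603287 -0.47385212  0.99633931]
top 520.4765466846358 327.85043760730935 201.81525677122374 [[0.015, -0.999, 0.037], [-0.989, -0.021, -0.145], [0.145, -0.034, -0.989]] [-0.029  0.509  1.12 ] [0.34131144 0.01937934 1.18180559]
0.1 [-3.06867441e+00 -6.64959464e-01  3.11791458e-05]
```

View pics/scene0.png

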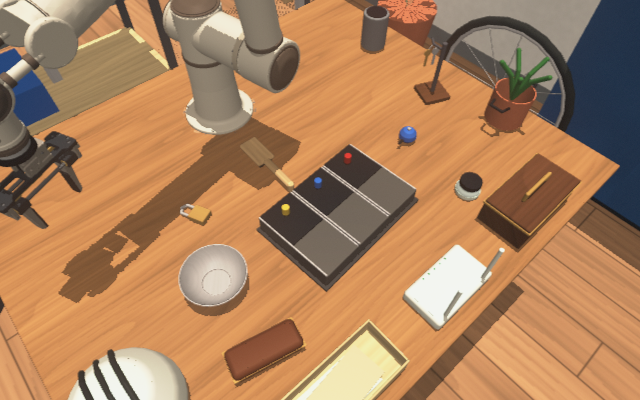

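View pics/top0.png

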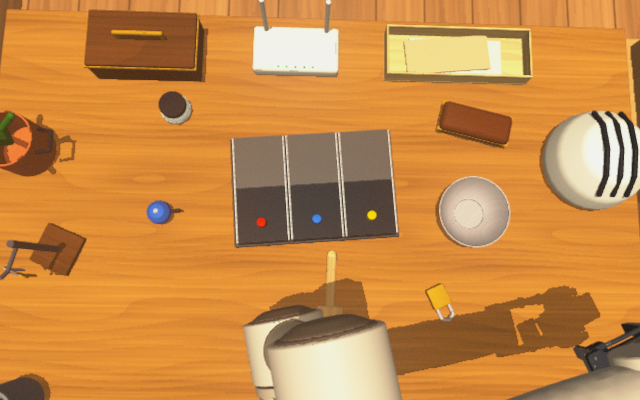

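The top view shows red, blue and yellow knobs at (261,222), (317,219) and (372,215), with the bowl at (474,212). In the scene view they are at (348,158), (318,182) and (286,210), with the bowl at about (213,276).

```bash
cat > h.py <<'E'
import numpy as np,cv2
from scipy.spatial.transform import Rotation as Ro
def blob(im,lo,hi,near=None,amin=8):
    m=cv2.inRange(cv2.cvtColor(im,cv2.COLOR_BGR2HSV),np.array(lo),np.array(hi))
    n,l,s,c=cv2.connectedComponentsWithStats(m)
    k=[i for i in range(1,n) if s[i,4]>=amin]
    if near is not None:k.sort(key=lambda i:np.hypot(*(c[i]-near)))
    else:k.sort(key=lambda i:-s[i,4])
    return c[k[0]],s[k[0],4],(l==k[0])
def ray(c,p):
    d=np.array([(p[0]-c["cx"])/c["fx"],(p[1]-c["cy"])/c["fy"],1.])
    R=np.array(c["R"]);return -R.T@c["t"],R.T@d
def plane(c,p,z):
    o,d=ray(c,p);return o+d*(z-o[2])/d[2]
def tri(c1,p1,c2,p2):
    o1,d1=ray(c1,p1);o2,d2=ray(c2,p2)
    s=np.linalg.lstsq(np.c_[d1,-d2],o2-o1,rcond=None)[0]
    a,b=o1+s[0]*d1,o2+s[1]*d2
    return (a+b)/2,np.linalg.norm(a-b)
def down(yaw): # tool z down, tool y along +-(world y rotated by yaw)
    return (Ro.from_euler('z',yaw)*Ro.from_rotvec([np.pi,0,0])).as_rotvec()
HSV=dict(red=((0,150,120),(8,255,255)),blue=((100,120,100),(125,255,255)),yellow=((22,150,130),(35,255,255)))
E
python3 - <<'E'
from h import *;import pickle
d=pickle.load(open("d0.pkl","rb"));s,t=d["scene"],d["top"]
P={}
for k,ps,pt in(("red",(348,158),(261,222)),("blue",(318,182),(317,219)),("yellow",(286,210),(372,215))):
    a,n1,_=blob(s["pixels"],*HSV[k],ps);b,n2,_=blob(t["pixels"],*HSV[k],pt)
    P[k],e=tri(s,a,t,b);print(k,a,n1,b,n2,P[k].round(4),round(e,4))
v=P["yellow"]-P["red"];print("pitch",np.linalg.norm(v)/2,"yaw",np.arctan2(v[0],-v[1]))
# bowl: low-saturation blob in top
im=t["pixels"];m=cv2.inRange(cv2.cvtColor(im,cv2.COLOR_BGR2HSV),np.array((0,0,60)),np.array((179,80,255)));m[:,:430]=0;m[:,530:]=0;m[:165]=0;m[260:]=0
cs=max(cv2.findContours(m,cv2.RETR_EXTERNAL,cv2.CHAIN_APPROX_NONE)[0],key=cv2.contourArea)
e=cv2.fitEllipse(cs);print(e);B=plane(t,e[0],.05);print("bowl",B,"diam",max(e[1])/t["fx"]*np.linalg.norm(B-ray(t,e[0])[0]))
im=s["pixels"];m=cv2.inRange(cv2.cvtColor(im,cv2.COLOR_BGR2HSV),np.array((0,0,60)),np.array((179,80,255)));m[:,:170]=0;m[:,255:]=0;m[:235]=0;m[320:]=0
cs=max(cv2.findContours(m,cv2.RETR_EXTERNAL,cv2.CHAIN_APPROX_NONE)[0],key=cv2.contourArea);print(cv2.boundingRect(cs))
from workcell import bot
print(down(0),(Ro.from_rotvec(bot.current_tool_rot())).as_matrix().round(2).tolist())
b=P["blue"]
yaw=np.arctan2(v[0],-v[1])  # provisional
for y in(yaw,-yaw):
  for q in(b+[0,0,.1],b+[.112,0,0],b+[.05,0,-.05]):
    print(y,q.round(3),bot.inverse_kinematics(q,down(y)))
E
```

```text
red [347.55102041 156.20408163] 49 [260.61038961 221.93506494] 77 [0.4575 0.1238 0.0788] 0.0005
blue [317.51851852 181.31481481] 54 [316.28169014 218.38028169] 71 [0.4675 0.0057 0.0771] 0.0001
yellow [285.         206.82857143] 35 [371.36       214.74666667] 75 [ 0.4771 -0.1115  0.0823] 0.0005
pitch 0.11806072900544565 yaw 0.08311519166907343
((474.0329284667969, 211.26710510253906), (67.99498748779297, 71.15039825439453), 134.7568359375)
bowl [ 0.49324504 -0.34390836  0.05      ] diam 0.16381750124742478
(179, 244, 69, 63)
[3.14159265 0.         0.        ] [[0.91, 0.41, -0.0], [0.41, -0.91, 0.0], [0.0, -0.0, -1.0]]
0.08311519166907343 [0.467 0.006 0.177] [-2.47218593e-01 -9.42829511e-02  1.93168227e+00 -4.44089210e-16
  1.30419333e+00  1.24046254e+00]
0.08311519166907343 [0.579 0.006 0.077] [-1.98607747e-01  3.12473190e-01  1.70178752e+00 -4.44089210e-16
  1.12733194e+00  1.28907339e+00]
0.08311519166907343 [0.517 0.006 0.027] [-2.22840301e-01  2.46643074e-01  1.90035986e+00 -4.44089210e-16
  9.94589715e-01  1.26484083e+00]
-0.08311519166907343 [0.467 0.006 0.177] [-2.47218593e-01 -9.42829511e-02  1.93168227e+00 -4.44089210e-16
  1.30419333e+00  1.40669293e+00]
-0.08311519166907343 [0.579 0.006 0.077] [-1.98607747e-01  3.12473190e-01  1.70178752e+00 -4.44089210e-16
  1.12733194e+00  1.45530377e+00]
-0.08311519166907343 [0.517 0.006 0.027] [-2.22840301e-01  2.46643074e-01  1.90035986e+00 -4.44089210e-16
  9.94589715e-01  1.43107122e+00]
```

```bash
python3 - <<'E'
from h import *;from workcell import bot
yaw=.083;X=np.array([np.cos(yaw),np.sin(yaw),0]);b=np.array([.4675,.0057,.079]);r=down(yaw)
bot.goto(b+[0,0,.09],r)
bot.set_gripper(.6)
bot.line_to(b+[0,0,-.005],max_speed=.12)
print(bot.current_contact_force(),bot.current_clock())
bot.set_gripper(0.0,20)
print("open mm",bot.current_opening()*92,bot.current_grip_force(),bot.current_contact_force())
p=np.array(bot.current_ee_pos());bot.line_to(p+X*.113,max_speed=.08)
print(bot.current_contact_force(),bot.current_ee_pos(),bot.current_opening()*92,bot.current_clock())
bot.set_gripper(.5);print(bot.current_contact_force())
q=np.array(bot.current_ee_pos());bot.line_to(q+[0,0,.05],max_speed=.15)
bot.goto(b+X*-.04+[0,0,.13],r)
c=bot.read_camera("wrist");cv2.imwrite("pics/w1.png",c["pixels"]);t=bot.read_camera("top");cv2.imwrite("pics/t1.png",t["pixels"])
import pickle;pickle.dump((c,t),open("d1.pkl","wb"));print(bot.current_clock())
E
```

```text
[ 1.17478059 -0.10275175 -0.1122331 ] 3.8083
open mm 19.281102395222497 20.000356435775757 [ 0.07526093 -4.96496373  0.46764399]
[-4.91708249 -1.74786168  4.46387659] [0.57938587 0.0143125  0.07412413] 19.054950482812124 6.0167
[-0.43411547  0.46844335 -0.10063288]
7.9
```

View pics/w1.png

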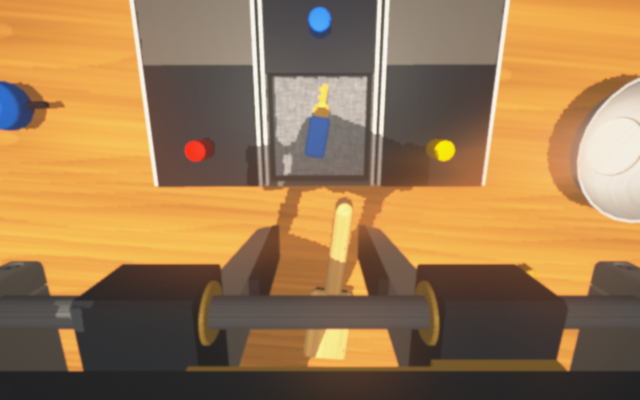

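View pics/t1.png

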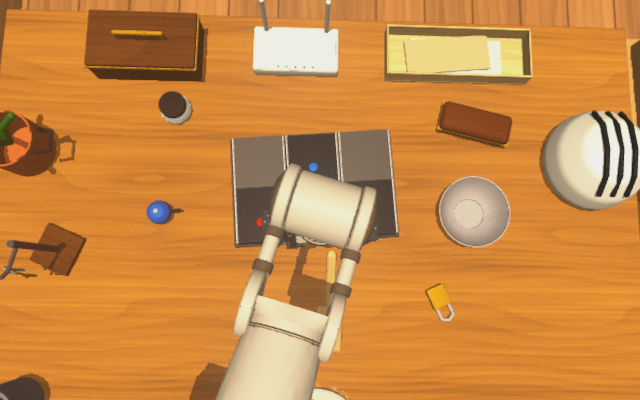

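The wrist view shows the lid open with the blue knob at (319,19). The blue fob is at (317,137), slightly rotated, with its brass key pointing away. Next I measure the fob pose.

```bash
python3 - <<'E'
from h import *;import pickle
from workcell import bot
c,t=pickle.load(open("d1.pkl","rb"));im=c["pixels"]
print("cam",ray(c,(0,0))[0])
yaw=.083;X=np.array([np.cos(yaw),np.sin(yaw),0]);Y=np.array([-X[1],X[0],0]);b=np.array([.4675,.0057,.079])
a,n,_=blob(im,*HSV["blue"],(319,19));k=plane(c,a,.079);print("knob",a,k,(k-b)@X,(k-b)@Y)
a,n,m=blob(im,(105,100,30),(130,255,255),(317,137),100)
r=cv2.minAreaRect(cv2.findContours(m.astype(np.uint8),cv2.RETR_EXTERNAL,cv2.CHAIN_APPROX_NONE)[0][0])
for z in(.045,.034):
    q=np.array([plane(c,p,z) for p in cv2.boxPoints(r)]);ctr=q.mean(0)
    e=q[1]-q[0],q[2]-q[1];L=max(e,key=np.linalg.norm);L=L*np.sign(L@X)
    print(z,n,r,ctr.round(4),"rel",((ctr-b)@X).round(4),((ctr-b)@Y).round(4),[np.linalg.norm(v).round(4) for v in e],"yaw",np.arctan2(L[1],L[0]))
E
```

```text
cam [0.49725054 0.00905388 0.37710067]
knob [319.09878683  21.03812825] [0.57915111 0.01542836 0.079     ] 0.11207327992306834 0.0004384599417212743
0.045 712 ((316.7958679199219, 136.6943817138672), (18.69089698791504, 38.716861724853516), 8.530765533447266) [0.479  0.0094 0.045 ] rel 0.0118 0.0027 [np.float64(0.0399), np.float64(0.0193)] yaw -0.07670470193114173
0.034 712 ((316.7958679199219, 136.6943817138672), (18.69089698791504, 38.716861724853516), 8.530765533447266) [0.4784 0.0094 0.034 ] rel 0.0112 0.0028 [np.float64(0.0412), np.float64(0.02)] yaw -0.0767047019311417
```

```bash
python3 - <<'E'
from h import *;from workcell import bot
yaw=-.077;r=down(yaw);X=np.array([np.cos(yaw),np.sin(yaw),0]);f=np.array([.4788,.0094,0])
bot.goto(f+[0,0,.13],r)
bot.set_gripper(.5)
bot.line_to(f+[0,0,.06],max_speed=.15);bot.line_to(f+[0,0,.027],max_speed=.06)
print(bot.current_contact_force(),bot.current_ee_pos())
bot.set_gripper(0.0,15)
print("mm",bot.current_opening()*92,bot.current_grip_force(),bot.current_contact_force())
p=np.array(bot.current_ee_pos());bot.line_to(p+[0,0,.14],max_speed=.12)
print("mm",bot.current_opening()*92,bot.current_grip_force())
B=np.array([.4932,-.3439,0])-X*.017
bot.line_to(B+[0,0,.167],max_speed=.2)
c=bot.read_camera("wrist");s=bot.read_camera("scene")
cv2.imwrite("pics/w2.png",np.hstack([c["pixels"],s["pixels"]])[:, :1280]) 
cv2.imwrite("pics/ws2.png",cv2.resize(np.hstack([c["pixels"],s["pixels"]]),(800,250)))
print("mm",bot.current_opening()*92,bot.current_ee_pos(),bot.current_clock())
E
```

```text
[ 0.33153    -0.20746091  0.23171762] [0.47885092 0.00939126 0.02694682]
mm 21.846361048190108 15.000127404928207 [-0.20840892  0.28899298  1.30657255]
mm 21.558662768355866 14.999970942735672
mm 21.750427482497727 [ 0.47642559 -0.34185456  0.16704357] 13.7083
```

View pics/ws2.png

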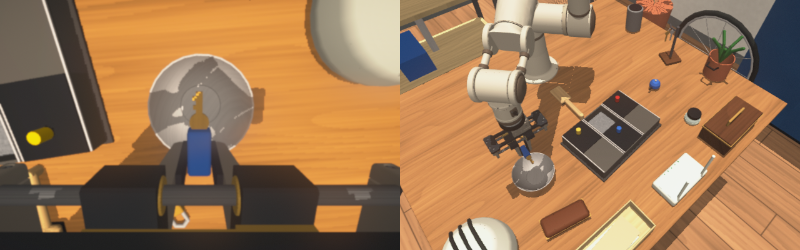

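The wrist half shows the fob gripped at about (200,150) with the key pointing over the bowl, whose centre is near (200,105). The cubby is open in the scene half. Next I lower and release.

```bash
python3 - <<'E'
from h import *;from workcell import bot
p=np.array(bot.current_ee_pos())
bot.line_to([p[0],p[1],.07],max_speed=.12)
f0=np.array(bot.current_contact_force());z=.07
while z>.034:
    z-=.006;bot.line_to([p[0],p[1],z],max_speed=.05)
    f=np.array(bot.current_contact_force())
    if np.linalg.norm(f-f0)>2: break
print(z,f0,f)
bot.set_gripper(.34);bot.hold(.3);print(bot.current_opening()*92,bot.current_contact_force())
bot.line_to([p[0],p[1],.2],max_speed=.12)
bot.goto([.36,-.42,.25],bot.current_tool_rot())
bot.hold(.3)
t=bot.read_camera("top");s=bot.read_camera("scene")
cv2.imwrite("pics/t3.png",np.vstack([t["pixels"][100:280,200:560],s["pixels"][130:310,120:480]]))
print(bot.current_clock())
E
```

```text
0.02800000000000001 [ 0.79486494 -0.6580824   0.21499796] [-0.63662073 -0.21923419 -0.88370876]
31.48005332101567 [0.85965013 0.33178135 0.20459294]
19.8167
```

View pics/t3.png

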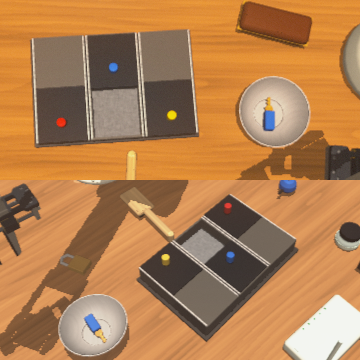

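The crops show the fob and key lying in the upright bowl at (270,115). The blue lid is fully open, the red and yellow lids are shut, and the robot is clear.

```bash
python3 -c "
from workcell import bot
print(bot.job_done())"
```

```text
the job is handed in; nothing more can be done
None
```

The blue-knob lid is slid fully open (about 112 mm measured), the blue-fob key is in the upright bowl, and the red and yellow cubbies stayed shut; I handed the job in at about 20 s on the robot's clock.

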